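Hang the burnishing spoon back in its collar

ROBOT

A 6-joint arm with a two-finger parallel gripper is mounted at the origin on the work surface. World frame = base frame: x ahead of the robot, y to its left, z up, the work surface at z = 0. Lengths are in m, angles in rad, forces in N, time in s.
With the tool pointing down it reaches from about 0.325 to 0.75 m from the base axis. Payload 7.6 kg.
Tool frame: the origin (TCP) lies on the centre line of the jaws, within the pads' length; the fingertips stand tip_reach ahead of it and the grasp point (between the pads) lies 5 mm behind it (tip_reach is the distance from the TCP to the fingertips, in m); z points along the fingers, y is the line along which they close (so a half turn about z gives the same grasp; the last joint's range is limited). The gripper opens to 85 mm and grips with 20 to 120 N. Pads are 22 mm wide; open, the fingers measure 114 mm over their backs; the gripper's body (76 mm by 85 mm) begins 54 mm behind the grasp point. The pads swing forward as they close: fully open they stand 13 mm farther back than shut.
Start: joints at [-1.373, 0.052, 1.401, -0, 1.689, -0.07], TCP at [0.139, -0.506, 0.245] pointing down, gripper open.
Joint ranges: [-2.9, 2.9], [-0.91, 2.17], [0.12, 2.37], [-1.06, 4.2], [0.26, 2.73], [-2.93, 2.93]. Speed limits (rad/s): [2.57, 2.57, 3.01, 3.14, 3.14, 3.14].

INTERFACE

Orientations are given as a unit quaternion [w, x, y, z].
In Python, from rig import get_state, capture, camera_info, finish_job, cut_out, tip_reach gives the robot as it stands.
- The arm moves only by the tool apply_moves, never from a script. Its arguments are lists of equal length, an entry for each row: "dp": the shift along the tool's x, y, z each as a share of 0.12 m, from -1 to 1, a list of three; "spin": the turn about the tool's z as a share of 1.5 rad, from -1 to 1; "grip": the opening, from 0 (shut) to 1 (fully open). In form: {"dp": [[x, y, z], ...], "spin": [spin, ...], "grip": [grip, ...]}. A call has 1 to 12 rows; each row shifts and turns the commanded pose from where the row before left it, along the tool's axes as they then stand; what a row does not reach is not made up. A row lasts 1/8 s, in which the tool goes at most 62.5 mm and 10.7 degrees, less where a joint would pass 70% of its speed; a pose out of reach is approached as far as the arm can. A call with a number of a shift or a turn outside -1 to 1 is refused whole. A call with a gripper value outside its range is refused whole. The fingers move at their own pace and stop on an object; the grip force is fixed at half the most. Time passes only in rows, so rows that do not move let the fingers close. It gives the time, the measured TCP pose, the force, the opening and the grip force at its end, in the units of the state.
- get_state(): the state, without advancing time (a new reading comes with each control period).
- capture(name): name is "scene" or "top" or "wrist"; returns the picture (400x640x3 uint8, red, green, blue); there is no depth.
- camera_info(name): a dict with "vfov" (degrees; the focal length in pixels is half the picture's height over the tangent of half this angle, whatever the lens; pixels are square), "cx", "cy" (the principal point, pixels), "k1" (the pictures are not rectified: a ray, as slopes to the right and down, at radius r is drawn at 1 + k1 r^2 times it, then the intrinsics apply), "world_from_camera" (4x4, takes a point from camera to world coordinates); the wrist camera has in their place "mount" (4x4, takes a point from camera to tool coordinates, whose origin is the TCP and whose axes are the flange's). Camera axes: x right, y down, z forward; pixel columns grow to the right and rows downward; lengths in m; the calibration is good to about 2 mm. A picture is of the moment at which its call begins: read the wrist's pose just before it. camera_info takes no time and is no camera call.
- finish_job(): hands the job in; it is judged then, once.
Trained networks look in the newest picture that a camera, given by its name, has taken for a name from the list of things; names that differ only in an ending like _2 or _b are one class to them, and where a whole thing is asked for, a point or a joint stands for the part that bears it (a point fixed in the world has none). Each returns a list of dicts, best first, with "confidence" (0 to 1); they miss things now and then, are a little off and sometimes report something else, mostly with a low value. They report only what shows in the picture. A call takes as long as a camera call. They do not tell look-alikes from the thing itself.
- cut_out(label, camera): "region" (400x640 bool, what is visible of it) and "box" ([centre column, centre row, width, height] in pixels, round what is visible of it).
The state is a dict: "time": time; "qpos": joint angles; "qd": joint speeds; "tau": joint torques, N m; "tcp_pos": TCP position; "orientation": TCP orientation; "contact_force": force on the tool from outside, world axes, zero at the start; "wrist_torque": the same for the moment, N m; "width": finger opening in m; "grip_force": force on a finger pad.
Only numpy, scipy, OpenCV 4.12 (cv2) and the standard library are available. Lean on these libraries where they do the work, as an engineer would, in place of code of your own. Each camera call takes 0.05 s, during which the arm holds its last target. There are 200 camera calls.

TASK

Draw the copper burnishing spoon straight up out of the candleholder and hang it handle-first in the empty brass collar of the tool rack, pressing it down past the collar's sprung shoe until its ferrule sits flat on the collar, then let go. The collar is clamped somewhere near the middle of the bar, so feel along its top for the hole and never lean hard on the rack. Leave the candleholder and everything else standing where it is.

Things in the scene. Friction and masses are not known exactly. Their poses are not given: they have to be found in the camera images.
- spoon: Copper burnishing spoon, about 120 g, standing handle-down in the candleholder at the start. Origin: centre of the flat underside of its copper ferrule, a disc 36 mm wide and 8 mm thick. z points up along the tool. Below the origin: round wooden handle, 16 mm diameter, 90 mm long, the last 4 mm tapering to 14 mm at the foot. Above the ferrule: a 12 mm neck, then the bowl.
- spoon_bowl (a point): Centre of the spoon's flat round copper bowl, 43 mm above the spoon's origin: a disc on edge, 42 mm in diameter, 10 mm thick, whose flat faces look along the spoon's +x and -x. Grip it across these faces (usable area 30 mm wide, 28 mm high).
- spoon_foot (a point): Centre of the lower end of the spoon's handle, 90 mm below the spoon's origin.
- candleholder: Blue glazed clay candleholder, loose, about 0.7 kg, 105 mm high, foot 92 mm wide, upright tube 44 mm wide at the rim, bore 28 mm wide at the rim and 22 mm at its narrowest. Origin: centre of its underside, z up. At the start the spoon's ferrule rests on the rim with the handle hanging loose in the bore.
- rack: Heavy fixed tool rack; origin on its underside, z up. Dark wooden base 130 x 370 x 18 mm, a 128 mm high post at each end, a steel bar along the rack's y. Two other tools hang from it 125 mm to either side (tops 125 mm high). The spoon's brass collar is clamped to the bar and stands in front of it. Contact with rack and collar must stay gentle, well under 35 N.
- bar_mid (a point): Middle of the steel bar's top edge, 109 mm above the table, 50 mm behind (rack +x) the line on which the collar's hole lies. Bar 10 mm thick.
- collar_mark (a point): Point fixed on the rack, level with a white scribed line on the bar, at the height of the collar's flat top (115 mm), axes as the rack's, NOT the hole. The vertical hole lies on the line through it along y, somewhere 6 to 54 mm to its +y side (not measured; the collar stays put). Flange 92 mm wide, 6 mm thick, hole 22 mm wide in it, narrowing over the next 9 mm to a 19.4 mm bore that ends, open, 49 mm below the top.
- shoe_level (a point): Point on the rack 29 mm below collar_mark. At this height a sprung steel shoe (ball nose, 5 mm radius) stands about 4 mm into the collar's bore from the rack's -x side. The handle pushes it aside: going down past it takes about 2 to 8 N and its rub keeps the spoon from dropping home by itself.
- owl: Black barro negro owl, 76 mm wide, 118 mm high, loose; origin centre of its underside. Leave it standing.
- bowl: Small terracotta bowl, 100 mm wide, 45 mm high, loose; origin centre of its underside. Leave it.
- paint_jar: Paint jar with red cap, 56 mm wide, 70 mm high, loose; origin centre of its underside. Leave it.
- paint_jar2: Paint jar with blue cap, 56 mm wide, 70 mm high, loose; origin centre of its underside. Leave it.
- plaster_block: White plaster block 90 x 60 x 30 mm, loose; origin centre of its underside. Leave it.
Mind the look-alikes: they are no part of the job. Of the things that look like the spoon, the smallest one is meant. Of the things that look like the candleholder, the larger one is meant.

How it is judged:
By the outcome, as a careful person would: the job done as asked, in the order asked, and still so for the second after the job is handed in, with the robot touching nothing.
It also fails if it takes over 72 s, if anything falls off the work surface, if the arm or the gripper's body presses on something with over 40 N, if the wrist force passes 120 N, or if a joint passes its speed limit or range.

## Working session

There is one attempt and no reset: what is moved stays moved. The work goes in short steps, Python scripts to look and compute and a tool call to move; the robot and the scene stay as the last step left them, time stands still between calls to the robot, and variables do not carry over. Pictures are saved under pics/ and viewed, at most 10 in all, crops included, and the job is handed in when it is done.

Besides the shell and the picture viewer there is one more tool, called after "Call:" in YAML: its name, and indented under it one key for each argument. apply_moves: Moves the arm, as the interface text tells. Its arguments: {"type":"object","properties":{"dp":{"type":"array","items":{"type":"array","items":{"type":"number"}}},"spin":{"type":"array","items":{"type":"number"}},"grip":{"type":"array","items":{"type":"number"}}},"required":["dp","spin","grip"]}

```bash
ls; mkdir -p pics
python3 - <<'E'
from rig import *
import cv2,numpy as np
print(get_state(), tip_reach)
ims=[]
for c in ["scene","top"]:
    im=capture(c); print(c,camera_info(c))
    cv2.imwrite(f"pics/{c}0.png",im[:,:,::-1])
    for l in ["spoon","candleholder","rack"]:
        for d in cut_out(l,c): print(l,np.round(d["box"],1),round(d["confidence"],2))
print(camera_info("wrist"))
E
```

```text
pics
{'time': 0.0, 'qpos': array([-1.37330436e+00,  5.28575496e-02,  1.40172565e+00,  8.53483151e-06,
        1.68855996e+00, -7.02310824e-02]), 'qd': array([ 0.00128036,  0.00191064,  0.00109341, -0.00050513,  0.00044773,
        0.00115655]), 'tau': array([-3.29535151e-04, -3.81668508e+01, -3.60188735e+01, -1.31188040e-04,
        6.23570595e-03, -7.40107879e-06]), 'tcp_pos': array([ 0.13888823, -0.50601851,  0.24446105]), 'orientation': array([-7.73956652e-04,  9.91053552e-01,  1.33462563e-01, -4.50669369e-05]), 'contact_force': array([0.38701909, 0.2131825 , 0.5853114 ]), 'wrist_torque': array([-0.03551568,  0.00782952,  0.01283648]), 'grip_force': 0.0, 'width': 0.08549167869604753} 0.014
scene {'vfov': 52.35185408319776, 'cx': 323.3899641653432, 'cy': 199.30053823508857, 'k1': 0.029764783676105838, 'world_from_camera': array([[-0.80931075,  0.5160184 , -0.28060847,  0.85716491],
       [ 0.58737906,  0.71211884, -0.38454207,  0.44792679],
       [ 0.0013958 , -0.47603757, -0.87942384,  1.03372281],
       [ 0.        ,  0.        ,  0.        ,  1.        ]])}
spoon [351.9 127. 
[... 713 characters left out ...]
  ]])}
spoon [364.3 224.6  13.2  12.7] 0.48
spoon [382.4 266.2  19.3  12.9] 0.47
spoon [355.4 264.2  17.1  15.1] 0.47
candleholder [356.4 226.7  28.   24.3] 0.67
candleholder [317.6 245.9  13.5  15. ] 0.54
rack [280.6 202.1 112.8  39.9] 0.81
{'vfov': 59.470215219680874, 'cx': 320.4848965364426, 'cy': 199.20223071437024, 'k1': -0.05030418827344806, 'mount': array([[-6.23059139e-04, -9.50704661e-01, -3.10097177e-01,
         7.96615236e-02],
       [ 9.99999640e-01, -4.13819403e-04, -7.40538441e-04,
         4.40413846e-04],
       [ 5.75709119e-04, -3.10097527e-01,  9.50704577e-01,
        -1.28513493e-01],
       [ 0.00000000e+00,  0.00000000e+00,  0.00000000e+00,
         1.00000000e+00]])}
```

View pics/scene0.png

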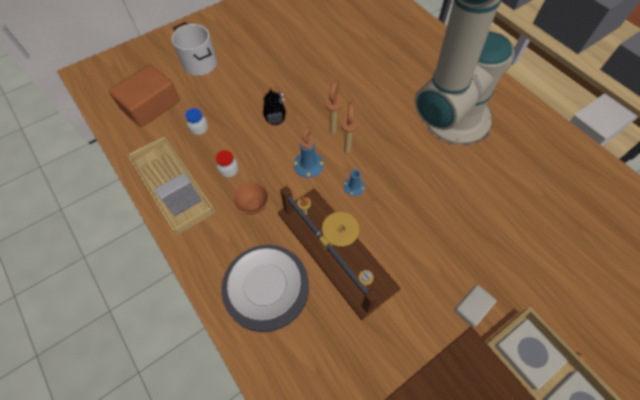

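View pics/top0.png

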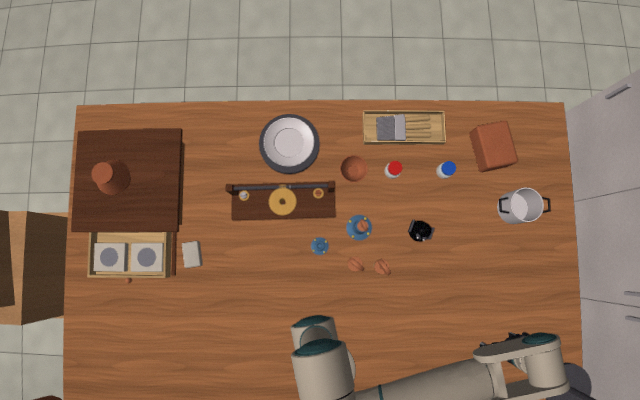

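The scene picture shows the spoon in the blue holder at about (307,150), two larger look-alike spoons at (335,108) and (350,127), and the collar disc at about (341,229). In the top view, the holder is at (358,227) and the collar at (283,201) with a dark spot.

```bash
cat > h.py <<'E'
import numpy as np,cv2
from scipy.spatial.transform import Rotation as R
from rig import *
def K(c):
    i=camera_info(c); f=200/np.tan(np.radians(i["vfov"]/2))
    return np.array([[f,0,i["cx"]],[0,f,i["cy"]],[0,0,1]]),np.array([i["k1"],0,0,0.]),i
def pose(c,st=None):
    i=camera_info(c)
    if c!="wrist": return i["world_from_camera"]
    st=st or get_state(); T=np.eye(4); w,x,y,z=st["orientation"]
    T[:3,:3]=R.from_quat([x,y,z,w]).as_matrix(); T[:3,3]=st["tcp_pos"]
    return T@i["mount"]
def ray(c,uv,T=None):
    k,d,_=K(c); T=pose(c) if T is None else T
    n=cv2.undistortPoints(np.array(uv,float).reshape(-1,1,2),k,d).reshape(-1,2)
    v=np.c_[n,np.ones(len(n))]@T[:3,:3].T
    return T[:3,3],v/np.linalg.norm(v,axis=1)[:,None]
def onz(c,uv,z,T=None):
    o,v=ray(c,uv,T); return o+v*((z-o[2])/v[:,2])[:,None]
def proj(c,P,T=None):
    k,d,_=K(c); T=pose(c) if T is None else T
    p=(np.atleast_2d(P)-T[:3,3])@T[:3,:3]
    return cv2.projectPoints(p,np.zeros(3),np.zeros(3),k,d)[0].reshape(-1,2)
E
python3 - <<'E'
from h import *
np.set_printoptions(precision=4,suppress=True)
for n,c,uv,z in [("holder","top",(359,228),.02),("spoon","top",(364,224.6),.148),("spoon s","scene",(306.8,138),.148),("collar t","top",(283,201),.115),("collar s","scene",(341,229),.115),("decoy1","top",(355,262),.2),("decoy2","top",(382,265),.2),
 ("bar ends","top",[(230,188),(334,185)],.115),("base corners","top",[(232,220),(335,217)],.018),("small holder","top",(320,246),.05)]:
    print(n,onz(c,uv,z))
for c in ("top","scene"):
  im=capture(c)
  x,y=(283,201) if c=="top" else (340,235)
  a=cv2.resize(im[y-50:y+50,x-65:x+65],None,fx=4.5,fy=4.5,interpolation=cv2.INTER_CUBIC)
  globals()[c]=a
cv2.imwrite("pics/col.png",cv2.resize(np.vstack([top,scene]),None,fx=.66,fy=.66)[:,:,::-1])
E
```

```text
holder [[ 0.489  -0.1268  0.02  ]]
spoon [[ 0.4925 -0.1299  0.148 ]]
spoon s [[ 0.5005 -0.1175  0.148 ]]
collar t [[0.5753 0.1332 0.115 ]]
collar s [[0.5778 0.1392 0.115 ]]
decoy1 [[ 0.375 -0.094  0.2  ]]
decoy2 [[ 0.3648 -0.1767  0.2   ]]
bar ends [[ 0.6204  0.3104  0.115 ]
 [ 0.6276 -0.0365  0.115 ]]
base corners [[ 0.5211  0.3224  0.018 ]
 [ 0.5289 -0.0426  0.018 ]]
small holder [[0.4268 0.0116 0.05  ]]
```

View pics/col.png

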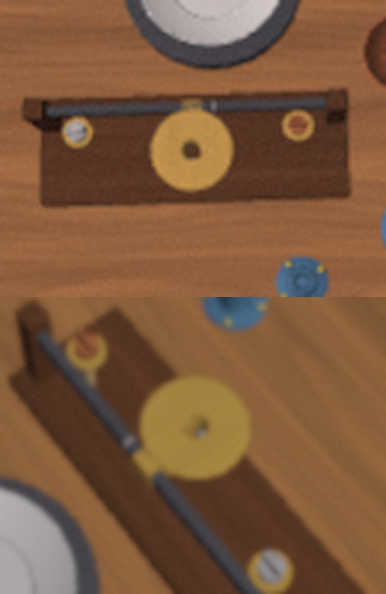

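The hole shows clearly in both crops, at the centre of the brass disc, with the white scribe on its -y side. Next I'll move high over the spoon for a wrist view.

Call:
apply_moves:
  dp:
    - [0, 0, -0.42]
    - [0, 0, -0.42]
    - [0.371, -0.228, 0]
    - [0.371, -0.228, 0]
    - [0.371, -0.228, 0]
    - [0.371, -0.228, 0]
    - [0.371, -0.228, 0]
    - [0.371, -0.228, 0]
    - [0.371, -0.228, 0]
    - [0.371, -0.228, 0]
    - [0.371, -0.228, 0]
    - [0.371, -0.228, 0]
  spin: [0, 0, 0, 0, 0, 0, 0, 0, 0, 0, 0, 0]
  grip: [1, 1, 1, 1, 1, 1, 1, 1, 1, 1, 1, 1]

```text
time: 2.0
tcp_pos: [0.4968, -0.1232, 0.3463]
orientation: [0.0, 0.991, 0.134, 0.0]
contact_force: [0.4, 0.1, 0.1]
width: 0.0853
grip_force: 0.0
```

Call:
apply_moves:
  dp:
    - [0, 0, 0]
    - [0, 0, 0]
  spin: [0, 0]
  grip: [1, 1]

```text
time: 2.25
tcp_pos: [0.4957, -0.1249, 0.3461]
orientation: [0.0, 0.991, 0.134, -0.0]
contact_force: [0.6, -0.1, 0.7]
width: 0.0855
grip_force: 0.0
```

Run:
```python
from h import *
np.set_printoptions(precision=4,suppress=True)
s=get_state();print(s["tcp_pos"],s["orientation"],s["qpos"],s["contact_force"])
im=capture("wrist");cv2.imwrite("pics/w1.png",im[:,:,::-1])
for l in ["spoon","candleholder"]:
    for d in cut_out(l,"wrist"): print(l,np.round(d["box"],1),round(d["confidence"],2), onz("wrist",d["box"][:2],.148 if l=="spoon" else .05,pose("wrist",s)))
```

```text
[ 0.4957 -0.1249  0.3461] [ 0.0002  0.991   0.1336 -0.0002] [-0.3188  0.0146  1.2403 -0.0005  1.8868  0.9839] [ 0.6274 -0.1314  0.6744]
spoon [341.6 296.2  42.8 110.7] 0.93 [[ 0.3692 -0.1835  0.148 ]]
spoon [323.3 173.2  36.6  48.5] 0.81 [[ 0.4957 -0.1279  0.148 ]]
spoon [264.6 273.1  56.8 105.9] 0.65 [[ 0.3748 -0.097   0.148 ]]
candleholder [207.6 166.9  53.5  49.9] 0.6 [[0.4425 0.0061 0.05  ]]
candleholder [323.4 145.5  66.5  64. ] 0.57 [[ 0.5061 -0.1259  0.05  ]]
candleholder [145.8  53.4 288.1 106.7] 0.32 [[0.5555 0.0987 0.05  ]]
```

View pics/w1.png

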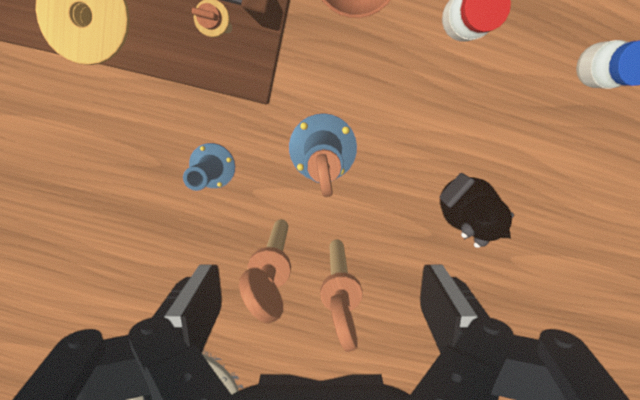

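The wrist view shows the target spoon at about (323,172), edge-on bowl, standing in the larger holder. The look-alikes are at (265,273) and (342,296). I'll fit the spoon's x, y and yaw by its silhouette.

```bash
cat > fit.py <<'E'
from h import *
from scipy.optimize import differential_evolution
a=np.linspace(0,2*np.pi,40)
def parts(x,y,yaw,z0,tilt=(0,0)):
    c=np.c_[np.cos(a),np.sin(a)]
    disc=np.vstack([np.c_[np.full(40,s*.005),.021*c[:,0],.043+.021*c[:,1]] for s in(-1,1)])
    fer=np.vstack([np.c_[.018*c,np.full(40,h)] for h in(0,.008)])
    neck=np.vstack([np.c_[.006*c,np.full(40,h)] for h in(.008,.025)])
    M=R.from_euler("xy",tilt).as_matrix()@R.from_euler("z",yaw).as_matrix()
    return [p@M.T+[x,y,z0] for p in(disc,fer,neck)]
def sil(cam,T,*q):
    m=np.zeros((1600,2560),np.uint8)
    for p in parts(*q):
        uv=(proj(cam,p,T)+.5)*4-.5
        cv2.fillConvexPoly(m,cv2.convexHull(uv.astype(np.float32)).astype(np.int32),255)
    return m
def fit(cam,T,reg,x,y,z0,d=.012,yr=(-np.pi/2,np.pi/2)):
    r=reg.astype(np.float32)
    ys,xs=np.where(reg); b=slice(max(ys.min()-15,0),ys.max()+15),slice(max(xs.min()-15,0),xs.max()+15)
    def cost(q):
        m=cv2.resize(sil(cam,T,q[0],q[1],q[2],z0),(640,400),interpolation=cv2.INTER_AREA)[b]/255.
        return np.abs(m-r[b]).sum()/r.sum()
    o=differential_evolution(cost,[(x-d,x+d),(y-d,y+d),yr],popsize=12,maxiter=40,seed=1,tol=1e-4)
    return o.x,o.fun
E
python3 - <<'E'
from fit import *
np.set_printoptions(precision=4,suppress=True)
s=get_state();T=pose("wrist",s);capture("wrist")
reg=min(cut_out("spoon","wrist"),key=lambda d:abs(d["box"][1]-173)+abs(d["box"][0]-323))["region"]
print(reg.sum(),fit("wrist",T,reg,.4957,-.1279,.105))
print(R.from_quat(s["orientation"][[1,2,3,0]]).as_matrix())
E
```

```text
Traceback (most recent call last):
  File "fit.py", line 23, in fit
    o=differential_evolution(cost,[(x-d,x+d),(y-d,y+d),yr],popsize=12,maxiter=40,seed=1,tol=1e-4)
  File "fit.py", line 21, in cost
    m=cv2.resize(sil(cam,T,q[0],q[1],q[2],z0),(640,400),interpolation=cv2.INTER_AREA)[b]/255.
                 ~~~^^^^^^^^^^^^^^^^^^^^^^^^^
  File "fit.py", line 14, in sil
    uv=(proj(cam,p,T)+.5)*4-.5
        ~~~~^^^^^^^^^
  File "h.py", line 21, in proj
    k,d,_=K(c); T=pose(c) if T is None else T
          ~^^^
  File "h.py", line 5, in K
    i=camera_info(c); f=200/np.tan(np.radians(i["vfov"]/2))
ValueError: time passes only in moves, steps and waits
```

```bash
sed -i 's/^def K(c)/import functools\n@functools.lru_cache\ndef K(c)/; s/^    i=camera_info(c)$/    i=K(c)[2]/' h.py
cat > meas.py <<'E'
import sys
from fit import *
np.set_printoptions(precision=4,suppress=True)
x,y,z=map(float,sys.argv[1:4])
s=get_state();T=pose("wrist",s);capture("wrist")
t=proj("wrist",[x,y,z+.035],T)[0]
reg=min(cut_out("spoon","wrist"),key=lambda d:np.hypot(*(d["box"][:2]-t)))["region"]
print(reg.sum(),fit("wrist",T,reg,x,y,z))
print(s["tcp_pos"],R.from_quat(s["orientation"][[1,2,3,0]]).as_matrix()[:,:2].T)
E
time python3 meas.py .4957 -.1279 .105
```

```text
968 (array([ 0.4945, -0.1298, -1.1656]), np.float64(0.1329808783017339))
[ 0.4954 -0.1255  0.3464] [[ 0.9648  0.263   0.0004]
 [ 0.263  -0.9648  0.0004]]
real	0m10.787s
user	0m12.569s
sys	0m4.711s
```

Call:
apply_moves:
  dp:
    - [-0.0175, 0.0325, 0.4]
    - [0, 0, 0.4]
    - [0, 0, 0]
    - [0, 0, 0]
  spin: [-0.093, 0, 0, 0]
  grip: [1, 1, 1, 1]

```text
time: 3.1
tcp_pos: [0.4955, -0.1293, 0.2526]
orientation: [0.001, 0.979, 0.202, 0.001]
contact_force: [-0.6, -0.4, 1.2]
width: 0.0856
grip_force: 0.0
```

```bash
python3 meas.py .4945 -.1298 .105; python3 -c "
from h import *
cv2.imwrite('pics/w2.png',capture('wrist')[:,:,::-1])"
```

```text
1864 (array([ 0.4941, -0.1294, -1.1246]), np.float64(0.06364133636287132))
[ 0.4955 -0.1293  0.2526] [[ 0.9183  0.3958  0.0023]
 [ 0.3958 -0.9183  0.0022]]
```

View pics/w2.png

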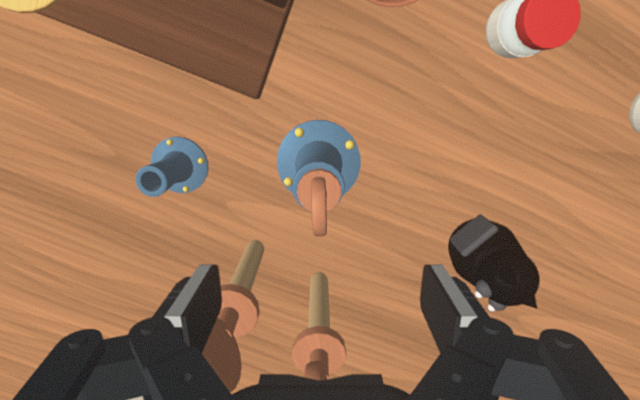

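The wrist view shows the spoon bowl edge-on at (319,205) between the open fingers, with nothing in their way. I'll descend and close.

Call:
apply_moves:
  dp:
    - [-0.011, -0.004, 0.3]
    - [0, 0, 0.3]
    - [0, 0, 0.2]
    - [0, 0, 0.105]
    - [0, 0, 0]
    - [0, 0, 0]
  spin: [-0.026, 0, 0, 0, 0, 0]
  grip: [1, 1, 1, 0.8, 0.6, 0.5]

```text
time: 4.0
tcp_pos: [0.4943, -0.1293, 0.1431]
orientation: [0.001, 0.975, 0.221, 0.001]
contact_force: [-0.3, 0.1, -0.3]
width: 0.0426
grip_force: 0.0
```

Call:
apply_moves:
  dp:
    - [0, 0, 0]
    - [0, 0, 0]
    - [0, 0, 0]
    - [0, 0, 0]
    - [0, 0, 0]
    - [0, 0, 0]
  spin: [0, 0, 0, 0, 0, 0]
  grip: [0.35, 0.25, 0.15, 0.05, 0, 0]

```text
time: 4.75
tcp_pos: [0.4936, -0.1291, 0.1418]
orientation: [0.0, 0.975, 0.221, 0.0]
contact_force: [0.4, -1.3, 1.7]
width: 0.009
grip_force: 59.5
```

Call:
apply_moves:
  dp:
    - [0, 0, -0.05]
    - [0, 0, -0.1]
    - [0, 0, -0.15]
    - [0, 0, -0.2]
    - [0, 0, -0.25]
    - [0, 0, -0.25]
    - [0, 0, -0.25]
    - [0, 0, 0]
    - [0, 0, 0]
  spin: [0, 0, 0, 0, 0, 0, 0, 0, 0]
  grip: [0, 0, 0, 0, 0, 0, 0, 0, 0]

```text
time: 5.88
tcp_pos: [0.4933, -0.129, 0.2909]
orientation: [-0.0, 0.975, 0.221, -0.0]
contact_force: [-0.6, 0.6, -1.2]
width: 0.0094
grip_force: 59.3
```

Run:
```python
from h import *
np.set_printoptions(precision=4,suppress=True)
s=get_state();T=pose("wrist",s);print(s["tcp_pos"],s["contact_force"],s["wrist_torque"],s["width"],s["qpos"])
im=capture("wrist");cv2.imwrite("pics/w3.png",im[:,:,::-1])
for c in("top","scene"):
  im=capture(c)
  for l in("candleholder",):
    for d in cut_out(l,c): print(c,l,d["box"],d["confidence"])
```

```text
[ 0.4933 -0.129   0.2909] [-0.5525  0.5632 -1.2398] [-0.0116 -0.0111  0.024 ] 0.009443128792609834 [-0.3281  0.0035  1.3604 -0.0001  1.7785  0.7964]
top candleholder [318.0, 246.2, 14.2, 16.2] 0.55
top candleholder [356.5, 228.6, 23.6, 19.4] 0.49
scene candleholder [305.9, 158.8, 28.5, 39.3] 0.66
scene candleholder [351.4, 181.9, 24.9, 25.3] 0.57
```

View pics/w3.png

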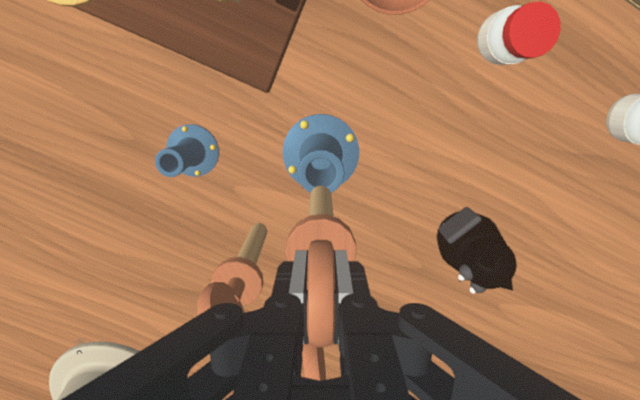

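The holder is standing where it was. The spoon is held upright, its foot at (320,190). Now I'll carry it over the collar.

Call:
apply_moves:
  dp:
    - [0.1, -0.11, 0]
    - [0.22, -0.236, 0]
    - [0.22, -0.236, 0]
    - [0.22, -0.236, 0]
    - [0.22, -0.236, 0]
    - [0.22, -0.236, 0]
    - [0.22, -0.236, 0]
    - [0.1, -0.11, 0]
    - [0.053, -0.05, 0]
    - [0, 0, 0]
    - [0, 0, 0]
    - [0, 0, 0]
  spin: [0, 0, 0, 0, 0, 0, 0, 0, 0, 0, 0, 0]
  grip: [0, 0, 0, 0, 0, 0, 0, 0, 0, 0, 0, 0]

```text
time: 7.62
tcp_pos: [0.5764, 0.1341, 0.2917]
orientation: [0.0, 0.975, 0.221, 0.0]
contact_force: [-0.3, -0.2, -0.6]
width: 0.0092
grip_force: 59.2
```

Run:
```python
from h import *
np.set_printoptions(precision=4,suppress=True)
s=get_state();T=pose("wrist",s);print(s["tcp_pos"],s["contact_force"],s["width"],s["qpos"])
im=capture("wrist")
c=cv2.resize(im[90:270,200:440],None,fx=3,fy=3,interpolation=cv2.INTER_CUBIC)
cv2.imwrite("pics/w4.png",c[:,:,::-1]);cv2.imwrite("w4full.png",im[:,:,::-1])
```

```text
[0.5764 0.1341 0.2917] [-0.3262 -0.1763 -0.6108] 0.009218291500779418 [ 0.1663  0.2379  1.1049 -0.0002  1.7986  1.292 ]
```

View pics/w4.png

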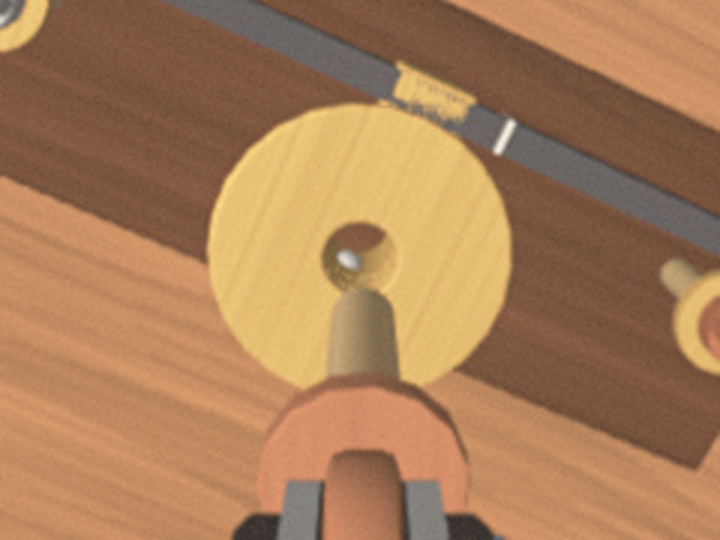

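The crop shows the collar hole at crop (360,257), which is about (320,175.5) in the full picture. The foot tip is just below it, at crop (362,288). Now I'll compute both with the calibration.

Run:
```python
from h import *
from scipy.optimize import least_squares
np.set_printoptions(precision=4,suppress=True)
s=get_state();T=pose("wrist",s)
full=lambda c:np.array(c)/3.-1/3+[200,90]
fl=full([(208,250),(512,250),(360,103),(255,143),(470,150),(225,320)])
ho=full([(321,257),(398,257),(360,221),(332,230),(390,232)])
for n,p,r in(("flange",fl,.046),("hole",ho,.011)):
    P=onz("wrist",p,.115,T)
    o=least_squares(lambda q:np.hypot(*(P[:,:2]-q[:2]).T)-r,[.576,.134]); 
    o2=least_squares(lambda q:np.hypot(*(P[:,:2]-q[:2]).T)-q[2],[.576,.134,r]); print(n,o.x,o.fun,o2.x)
tp=s["tcp_pos"]; zf=tp[2]-.1418-.09+.105
a=np.linspace(0,6.28,60);c=np.c_[tp[0]+.007*np.cos(a),tp[1]+.007*np.sin(a),np.full(60,zf)]
uv=proj("wrist",c,T); print("foot z",zf,"top px",uv[uv[:,1].argmin()],"centre",proj("wrist",[tp[0],tp[1],zf],T),"seen",full((362,288)))
print(onz("wrist",[uv[uv[:,1].argmin()],full((362,288))],zf,T))
print("line pt",onz("wrist",full((504,135)),.109,T), "bar",onz("wrist",full([(180,0),(700,215)]),.109,T))
Rm=R.from_quat(s["orientation"][[1,2,3,0]]).as_matrix();print(Rm)
```

```text
flange [0.578  0.1354] [-0.0004 -0.0006  0.      0.0001 -0.0004 -0.0005] [0.5784 0.1358 0.0455]
hole [0.579 0.136] [ 0.0006  0.0004 -0.0005  0.0003  0.0005] [0.5783 0.1357 0.0116]
foot z 0.16489109682523956 top px [320.2807 185.854 ] centre [[320.1095 194.6742]] seen [320.3333 185.6667]
[[0.5828 0.1371 0.1649]
 [0.5829 0.1371 0.1649]]
line pt [[0.6289 0.1127 0.109 ]] bar [[0.6232 0.2137 0.109 ]
 [0.6334 0.0479 0.109 ]]
[[ 0.9025  0.4307  0.0003]
 [ 0.4307 -0.9025 -0.0001]
 [ 0.0002  0.0002 -1.    ]]
```

Call:
apply_moves:
  dp:
    - [0.02, -0.005, 0.12]
    - [0, 0, 0.12]
    - [0, 0, 0.09]
    - [0, 0, 0]
    - [0, 0, 0]
  spin: [0, 0, 0, 0, 0]
  grip: [0, 0, 0, 0, 0]

```text
time: 8.3
tcp_pos: [0.5784, 0.1365, 0.2523]
orientation: [0.0, 0.975, 0.221, 0.0]
contact_force: [-0.1, -0.7, -0.2]
width: 0.0091
grip_force: 59.2
```

Run:
```python
from h import *
np.set_printoptions(precision=4,suppress=True)
s=get_state();T=pose("wrist",s);tp=s["tcp_pos"];print(tp,s["contact_force"],s["width"])
im=capture("wrist")[100:260,240:400].copy()
zf=tp[2]-.1418+.015
c=cv2.resize(im,None,fx=3.7,fy=3.7,interpolation=cv2.INTER_CUBIC)
a=np.linspace(0,6.28,60)
print("foot z",zf)
for (x,y,z,r,col) in((tp[0],tp[1],zf,.007,(0,255,0)),(.5783,.1357,.115,.011,(255,0,0)),(.5783,.1357,.115,.046,(0,0,255))):
    uv=proj("wrist",np.c_[x+r*np.cos(a),y+r*np.sin(a),np.full(60,z)],T)
    cv2.polylines(c,[np.int32((uv-[240,100]+.5)*3.7)],True,col,1)
cv2.imwrite("pics/w5.png",c[:,:,::-1])
```

```text
[0.5784 0.1365 0.2523] [-0.1055 -0.6637 -0.1601] 0.009142064786501805
foot z 0.12548385473378376
```

View pics/w5.png

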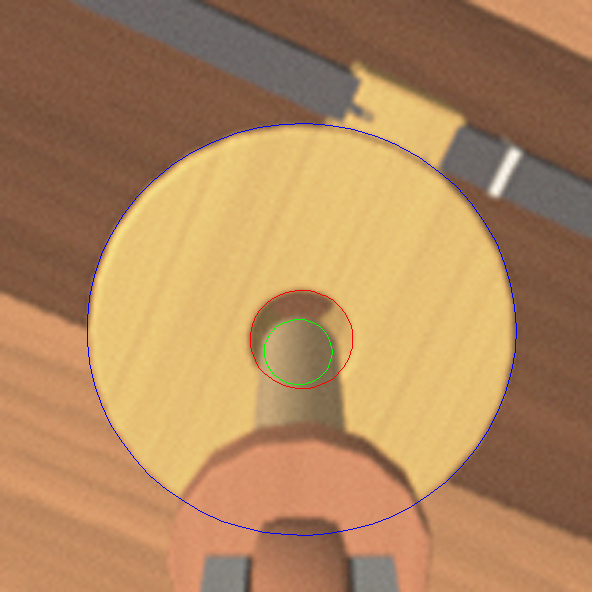

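The overlay fits: the flange and hole circles coincide with the picture, and the foot sits above the hole. I'll lower it gently and watch the force.

Call:
apply_moves:
  dp:
    - [-0.003, 0.006, 0.03]
    - [0, 0, 0.03]
    - [0, 0, 0.03]
    - [0, 0, 0.03]
    - [0, 0, 0]
  spin: [0, 0, 0, 0, 0]
  grip: [0, 0, 0, 0, 0]

```text
time: 8.98
tcp_pos: [0.5782, 0.1357, 0.237]
orientation: [0.0, 0.975, 0.221, -0.0]
contact_force: [0.3, -0.6, -0.8]
width: 0.0092
grip_force: 59.2
```

Call:
apply_moves:
  dp:
    - [0, 0, 0.03]
    - [0, 0, 0.03]
    - [0, 0, 0.03]
    - [0, 0, 0]
  spin: [0, 0, 0, 0]
  grip: [0, 0, 0, 0]

```text
time: 9.48
tcp_pos: [0.5782, 0.1357, 0.2262]
orientation: [0.0, 0.975, 0.221, -0.0]
contact_force: [-0.2, 0.2, -1.5]
width: 0.0093
grip_force: 59.2
```

Call:
apply_moves:
  dp:
    - [0, 0, 0.03]
    - [0, 0, 0.03]
    - [0, 0, 0.03]
    - [0, 0, 0.03]
    - [0, 0, 0]
  spin: [0, 0, 0, 0, 0]
  grip: [0, 0, 0, 0, 0]

```text
time: 10.1
tcp_pos: [0.5784, 0.1357, 0.2119]
orientation: [0.0, 0.975, 0.221, 0.0]
contact_force: [1.0, 0.2, -1.8]
width: 0.0093
grip_force: 59.1
```

Call:
apply_moves:
  dp:
    - [0, 0, 0.03]
    - [0, 0, 0.03]
    - [0, 0, 0.03]
    - [0, 0, 0]
  spin: [0, 0, 0, 0]
  grip: [0, 0, 0, 0]

```text
time: 10.6
tcp_pos: [0.5783, 0.1357, 0.2007]
orientation: [0.0, 0.975, 0.221, -0.0]
contact_force: [2.8, -0.8, -3.0]
width: 0.0093
grip_force: 59.0
```

Call:
apply_moves:
  dp:
    - [0, 0, 0.03]
    - [0, 0, 0.03]
    - [0, 0, 0.03]
  spin: [0, 0, 0]
  grip: [0, 0, 0]

```text
time: 10.98
tcp_pos: [0.5785, 0.1357, 0.1906]
orientation: [0.0, 0.975, 0.221, 0.0]
contact_force: [2.6, -1.0, 1.3]
width: 0.0093
grip_force: 59.5
```

Call:
apply_moves:
  dp:
    - [0, 0, 0.03]
    - [0, 0, 0.03]
    - [0, 0, 0.03]
  spin: [0, 0, 0]
  grip: [0, 0, 0]

```text
time: 11.35
tcp_pos: [0.5784, 0.1357, 0.1796]
orientation: [0.0, 0.975, 0.221, 0.0]
contact_force: [3.3, -0.4, 0.5]
width: 0.0092
grip_force: 59.5
```

Call:
apply_moves:
  dp:
    - [0, 0, 0.03]
    - [0, 0, 0.03]
    - [0, 0, 0.03]
    - [0, 0, 0]
  spin: [0, 0, 0, 0]
  grip: [0, 0, 0, 0]

```text
time: 11.85
tcp_pos: [0.578, 0.1356, 0.1681]
orientation: [0.0, 0.975, 0.221, -0.001]
contact_force: [3.8, -0.0, -2.6]
width: 0.0091
grip_force: 59.0
```

Call:
apply_moves:
  dp:
    - [0, 0, 0.03]
    - [0, 0, 0.03]
    - [0, 0, 0.03]
    - [0, 0, 0.01]
    - [0, 0, 0.01]
    - [0, 0, 0]
  spin: [0, 0, 0, 0, 0, 0]
  grip: [0, 0, 0, 0, 0, 0]

```text
time: 12.6
tcp_pos: [0.5782, 0.1357, 0.1556]
orientation: [0.0, 0.975, 0.221, -0.0]
contact_force: [4.5, -0.4, -0.5]
width: 0.0093
grip_force: 59.3
```

Call:
apply_moves:
  dp:
    - [0, 0, 0.008]
    - [0, 0, 0.008]
    - [0, 0, 0]
  spin: [0, 0, 0]
  grip: [0, 0, 0]

```text
time: 12.98
tcp_pos: [0.5782, 0.1357, 0.1538]
orientation: [0.0, 0.975, 0.221, -0.0]
contact_force: [3.8, 0.0, -0.9]
width: 0.0092
grip_force: 59.4
```

Call:
apply_moves:
  dp:
    - [0, 0, 0.008]
    - [0, 0, 0]
  spin: [0, 0]
  grip: [0, 0]

```text
time: 13.22
tcp_pos: [0.5783, 0.1357, 0.1528]
orientation: [0.0, 0.975, 0.221, -0.0]
contact_force: [3.4, 0.5, -0.6]
width: 0.0092
grip_force: 59.4
```

Call:
apply_moves:
  dp:
    - [0, 0, 0.008]
    - [0, 0, 0]
  spin: [0, 0]
  grip: [0, 0]

```text
time: 13.48
tcp_pos: [0.5783, 0.1357, 0.1519]
orientation: [0.0, 0.975, 0.221, -0.0]
contact_force: [3.8, 0.5, -0.9]
width: 0.0098
grip_force: 59.4
```

Call:
apply_moves:
  dp:
    - [0, 0, 0.006]
    - [0, 0, 0]
  spin: [0, 0]
  grip: [0, 0]

```text
time: 13.72
tcp_pos: [0.5784, 0.1357, 0.1518]
orientation: [0.0, 0.975, 0.221, 0.0]
contact_force: [2.1, 0.7, 4.5]
width: 0.0089
grip_force: 59.9
```

Call:
apply_moves:
  dp:
    - [0, 0, 0.006]
    - [0, 0, 0]
  spin: [0, 0]
  grip: [0, 0]

```text
time: 13.98
tcp_pos: [0.5785, 0.1357, 0.1518]
orientation: [0.0, 0.975, 0.221, 0.001]
contact_force: [0.1, 0.2, 8.2]
width: 0.0092
grip_force: 60.5
```

It touched down at exactly the expected height, 0.1518. I'll release and retreat upward.

Call:
apply_moves:
  dp:
    - [0, 0, 0]
    - [0, 0, 0]
    - [0, 0, 0]
    - [0, 0, 0]
    - [0, 0, 0]
    - [0, 0, 0]
  spin: [0, 0, 0, 0, 0, 0]
  grip: [0.1, 0.2, 0.3, 0.5, 0.6, 0.6]

```text
time: 14.72
tcp_pos: [0.5782, 0.1357, 0.1505]
orientation: [0.0, 0.975, 0.221, -0.0]
contact_force: [-0.4, 0.6, -0.5]
width: 0.051
grip_force: 0.0
```

Call:
apply_moves:
  dp:
    - [0, 0, -0.05]
    - [0, 0, -0.15]
    - [0, 0, -0.3]
    - [0, 0, -0.3]
    - [0, 0, -0.1]
    - [0, 0, 0]
    - [0, 0, 0]
  spin: [0, 0, 0, 0, 0, 0, 0]
  grip: [0.6, 0.6, 0.6, 0.6, 0.6, 0.6, 0.6]

```text
time: 15.6
tcp_pos: [0.5779, 0.1356, 0.2567]
orientation: [-0.0, 0.975, 0.221, -0.001]
contact_force: [0.4, 0.2, -0.7]
width: 0.0513
grip_force: 0.0
```

```bash
python3 meas.py .5783 .1357 .115
python3 - <<'E'
from fit import *
s=get_state();T=pose("wrist",s);im=capture("wrist")
c=cv2.resize(im,None,fx=1.25,fy=1.25,interpolation=cv2.INTER_CUBIC)
for p in parts(.5783,.1357,-1.125,.115):
    cv2.polylines(c,[np.int32(cv2.convexHull(np.float32((proj("wrist",p,T)+.5)*1.25)))],True,(0,255,0),1)
cv2.imwrite("pics/w6.png",c[:,:,::-1]); print(s["contact_force"],s["width"])
E
```

```text
2043 (array([ 0.5793,  0.1354, -1.1026]), np.float64(0.04101619110688817))
[0.5779 0.1356 0.2567] [[ 0.9021  0.4316 -0.0029]
 [ 0.4316 -0.9021 -0.0007]]
[-0.72978836 -0.83702116  0.39453995] 0.05117362016772108
```

View pics/w6.png

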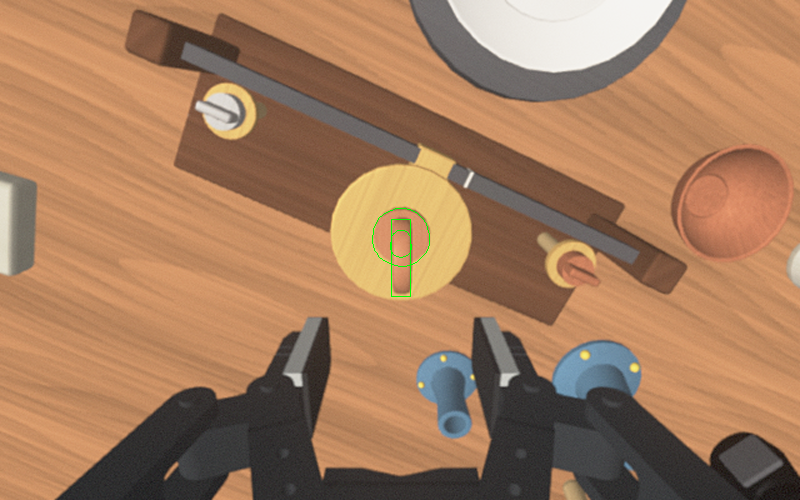

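The wrist picture shows the spoon standing in the collar, with its ferrule and bowl on the model outline around (401,240) and everything else in place. As a last check, I'll fit height and tilt.

Run:
```python
from fit import *
np.set_printoptions(precision=4,suppress=True)
T=pose("wrist");capture("wrist")
t=proj("wrist",[.5783,.1357,.15],T)[0]
r=min(cut_out("spoon","wrist"),key=lambda d:np.hypot(*(d["box"][:2]-t)))["region"].astype(np.float32)
b=slice(140,280),slice(260,380)
def cost(q):
    m=cv2.resize(sil("wrist",T,q[0],q[1],q[2],q[3],q[4:6]),(640,400),interpolation=cv2.INTER_AREA)[b]/255.
    return np.abs(m-r[b]).sum()/r[b].sum()
o=differential_evolution(cost,[(.574,.583),(.131,.14),(-1.25,-.95),(.11,.125),(-.12,.12),(-.12,.12)],popsize=8,maxiter=35,seed=2)
print(o.x,o.fun)
for c in("top","scene"):
    capture(c)
    for d in cut_out("candleholder",c): print(c,d["box"],d["confidence"])
```

```text
[ 0.5802  0.1397 -1.0787  0.1248  0.0172 -0.0624] inf
top [359.4, 227.2, 27.8, 26.6] 0.86
top [318.6, 244.7, 18.9, 17.0] 0.71
scene [308.0, 157.8, 25.0, 40.0] 0.74<stdin>:9: RuntimeWarning: divide by zero encountered in scalar divide
  df = [f_eval - f0 for f_eval in f_evals]
fit.py:15: RuntimeWarning: invalid value encountered in cast
  cv2.fillConvexPoly(m,cv2.convexHull(uv.astype(np.float32)).astype(np.int32),255)
<stdin>:9: RuntimeWarning: invalid value encountered in scalar divide
```

Run:
```python
from fit import *
np.set_printoptions(precision=4,suppress=True)
T=pose("wrist");t=proj("wrist",[.5783,.1357,.15],T)[0]
for k in range(6):
    capture("wrist"); ds=[d for d in cut_out("spoon","wrist") if np.hypot(*(d["box"][:2]-t))<15]
    if ds: break
r=ds[0]["region"].astype(np.float32); b=slice(140,280),slice(260,380)
def cost(q):
    m=cv2.resize(sil("wrist",T,q[0],q[1],q[2],q[3],q[4:6]),(640,400),interpolation=cv2.INTER_AREA)[b]/255.
    return np.abs(m-r[b]).sum()/r[b].sum()
o=differential_evolution(cost,[(.574,.583),(.131,.14),(-1.25,-.95),(.11,.125),(-.12,.12),(-.12,.12)],popsize=8,maxiter=35,seed=2,polish=False)
print(o.x,o.fun, cost([.5793,.1354,-1.1026,.115,0,0]))
```

```text
[ 0.5781  0.1347 -1.1615  0.1103  0.0035  0.0024] 0.03686034780697811 0.058701667116158734
```

```bash
python3 -c "
from rig import *
print(finish_job())"
```

```text
the job is handed in; nothing more can be done
None
```

The spoon hangs in the brass collar, pressed past the shoe until it seated with about 8 N and then released; the candleholder and the rest look undisturbed, and the job was handed in at about 16 to 17 s of the 72 s.

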